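Find and mark the balance point of an analyser's sampling arm

TASK

The spare sampling arm of the blood analyser lies tipped over on the balancing stand. Slide it along the knife edge, without lifting it off or pressing hard on the edge, until it stays level by itself when let go; then mark that point by pushing the white spring clip fully down over the arm, right above the knife edge, and leave the arm balancing level on the edge with the clip on it. Leave the other things on the bench where they are.

Things in the scene. Friction and masses are not known exactly. Their poses are not given: they have to be found in the camera images.
- knife: steel knife edge of the balancing stand, fixed: a wedge 15 mm wide whose top is a narrow land (two lips, 7 mm overall along the arm), 60 mm above the bench. Origin at the middle of the land; x along the stand and the arm, y along the edge (across the arm), z up. The edge is delicate: above 20 N on it is too much.
- stand: the stand's fixed steel base, 250 x 70 x 12 mm, centred below the edge, x along it; origin under its centre. A cross bar 18 x 62 mm, 38 mm high, carries the edge and shows on both sides of the arm. 95 mm either side of the edge along x stands a rubber-capped stop, top 6 mm lower than the edge: an unbalanced arm tips by about 0.063 rad until it rests on a stop.
- boom: the sampling arm, loose, 0.2 to 0.35 kg: a channel open downwards, 330 (x) x 24 mm (y), top plate 3 mm, side walls hang 16 mm below it and straddle the edge. Origin on the top plate's underside (which rests on the edge), half-way along; x to the hub end, z up. Starts hub end down. Hidden balance point 20 to 70 mm from the origin towards the hub; level within about 2 mm of it.
- boom_hub (a point): centre, half-way up, of the arm's hub: an upright steel cylinder, 30 mm diameter, 24 mm high, fixed on top of the arm 125 mm from the arm's origin towards its hub end (the arm's end is 40 mm beyond the hub's axis). This point is 15 mm above the arm's origin; axes as the arm's.
- boom_tip (a point): centre of the probe carrier at the arm's other end: a grey plastic block 26 x 24 x 20 mm fixed on top of the arm, 150 mm from the arm's origin; this point is 13 mm above the arm's origin; axes as the arm's.
- clip_center (a point): centre of the upright grip tab, 12 (x) x 16 (y) x 24 mm high, of the white spring clip, loose, 30 mm above its feet. Under the tab a bridge 16 (x) x 36 mm (y); two sprung legs snap over the arm at a few newtons (clip's x along the arm, either way), until the soft pad under the bridge sits on the arm: this point is then 21 mm above the edge's land, 18 with the pad pressed flat (4 N).
- rack: bystander: beige tube rack 30 x 180 x 50 mm with capped tubes to 96 mm, loose
- jar: bystander: white plastic jar, 48 mm diameter, 75 mm high, loose
- vial: bystander: small amber glass jar, 28 mm diameter, 50 mm high, loose
- scanner: bystander: white hand-held barcode scanner lying down, 180 x 62 x 32 mm, loose
- mouse: bystander: black computer mouse, 105 x 60 x 32 mm, loose
- pen: bystander: black pen with a clip, lying, 120 mm long, 11 mm thick, loose
There are look-alikes about, which are no part of the job. Leave any yellow look-alike of the part that bears clip_center alone.

How it is judged:
By the outcome, as a careful person would: the job done as asked, in the order asked, and still so for the second after the job is handed in, with the robot touching nothing.
It also fails if it takes over 72 s, if anything falls off the work surface, if the arm or the gripper's body presses on something with over 40 N, if the wrist force passes 120 N, or if a joint passes its speed limit or range.

ROBOT

A 6-joint arm with a two-finger parallel gripper is mounted at the origin on the work surface. World frame = base frame: x ahead of the robot, y to its left, z up, the work surface at z = 0. Lengths are in m, angles in rad, forces in N, time in s.
With the tool pointing down it reaches from about 0.275 to 0.875 m from the base axis. Payload 12.5 kg.
Tool frame: the origin (TCP) lies on the centre line of the jaws, within the pads' length; the fingertips stand r.finger_overhang ahead of it and the grasp point (between the pads) lies 3 mm ahead of it (r.finger_overhang is the distance from the TCP to the fingertips, in m); z points along the fingers, y is the line along which they close (so a half turn about z gives the same grasp; the last joint's range is limited). The gripper opens to 85 mm and grips with 20 to 120 N. Pads are 22 mm wide; open, the fingers measure 114 mm over their backs; the gripper's body (76 mm by 85 mm) begins 54 mm behind the grasp point. The pads swing forward as they close: fully open they stand 13 mm farther back than shut.
Start: joints at [-1.379, 0.351, 1.652, -0, 1.139, -0.085], TCP at [0.15, -0.529, 0.253] pointing down, gripper open.
Joint ranges: [-2.75, 2.75], [-0.79, 2.1], [0.01, 2.65], [-1.57, 4.71], [0.07, 3.14], [-2.87, 2.87]. Speed limits (rad/s): [2.22, 2.22, 2.79, 3.14, 3.14, 3.14].

INTERFACE

Orientations are given as a unit quaternion [x, y, z, w].
In Python, from cell import r, optics gives the robot as it stands. The module is installed in compiled form; this text tells all that it offers. Calls block until the motion is done:
- r.move_to(position, orientation): joint-space move of the TCP to a pose.
- r.move_linear(position, rot=None, vel=0.15): straight line of the TCP; rot=None keeps the orientation; vel is the mean speed in m/s.
- r.set_joints(angles): joint-space move.
- r.set_gripper(opening, squeeze=None): opening from 0.0 (shut) to 1.0 (fully open); squeeze is the grip in N (None keeps the last); returns when the fingers have stopped.
- r.sleep(seconds).
- r.inverse_kinematics(position, orientation): joint angles nearest the present ones, or None.
- optics.get_image(name): name is "scene" or "side" or "wrist"; returns a dict with "pixels" (400x640x3 uint8, red, green, blue), "depth" (400x640 float32, m along the optical axis (not along the pixel's ray), 0 where there is no reading), "fx", "fy", "cx", "cy" (pixels), "D" ([k1, k2, p1, p2, k3] as OpenCV has them; the pictures are not rectified), "camera_from_world" (4x4, takes a point from world to camera coordinates); the wrist camera has in their place "mount" (4x4, takes a point from camera to tool coordinates, whose origin is the TCP and whose axes are the flange's). Camera axes: x right, y down, z forward; pixel columns grow to the right and rows downward; lengths in m; the calibration is good to about 2 mm. A picture is of the moment at which its call begins: read the wrist's pose just before it.
A pose or a line that the arm cannot do raises r.PlanningError and nothing moves.
- r.hand_in(): hands the job in; it is judged then, once.
Readings, each from a call of its own:
- r.current_t(): time.
- r.current_q(): joint angles.
- r.current_qvel(): joint speeds.
- r.current_effort(): joint torques, N m.
- r.current_tool_pos(): TCP position.
- r.current_ee_rot(): TCP orientation.
- r.current_contact_force(): force on the tool from outside, world axes, zero at the start.
- r.current_torque(): the same for the moment, N m.
- r.current_opening(): opening from 0.0 (shut) to 1.0 (fully open).
- r.current_finger_force(): force on a finger pad.
Only numpy, scipy, OpenCV 4.12 (cv2) and the standard library are available. Lean on these libraries where they do the work, as an engineer would, in place of code of your own. Each camera call takes 0.05 s, during which the arm holds its last target. There are 200 camera calls.

## Working session

There is one attempt and no reset: what is moved stays moved. The work goes in short steps, each a Python script; the robot and the scene stay as the last script left them, time stands still between calls to the robot, and variables do not carry over. Pictures are saved under pics/ and viewed, at most 10 in all, crops included, and the job is handed in when it is done.

```bash
mkdir -p pics; cat > h.py <<'E'
import numpy as np, cv2
from cell import r, optics
def snap(n,f=None):
    p=r.current_tool_pos(); q=r.current_ee_rot()
    im=optics.get_image(n); im['tp']=np.array(p); im['tq']=np.array(q)
    np.save('/tmp/%s.npy'%(f or n),im,allow_pickle=True)
    if f: cv2.imwrite('pics/%s.png'%f,im['pixels'][:,:,::-1])
    return im
def wfc(im):
    if 'camera_from_world' in im: return np.linalg.inv(im['camera_from_world'])
    from scipy.spatial.transform import Rotation as R
    T=np.eye(4);T[:3,:3]=R.from_quat(im['tq']).as_matrix();T[:3,3]=im['tp']
    return T@im['mount']
def rays(im,uv):
    K=np.array([[im['fx'],0,im['cx']],[0,im['fy'],im['cy']],[0,0,1]])
    n=cv2.undistortPoints(np.array(uv,float).reshape(-1,1,2),K,np.array(im['D'],float)).reshape(-1,2)
    return np.c_[n,np.ones(len(n))]
def pt(im,uv,z=None):
    T=wfc(im);d=rays(im,uv)
    if z is not None:
        D=d@T[:3,:3].T;o=T[:3,3];return o+D*((z-o[2])/D[:,2])[:,None]
    u=np.array(uv).reshape(-1,2).astype(int);dep=im['depth'][u[:,1],u[:,0]]
    return (d*dep[:,None])@T[:3,:3].T+T[:3,3]
def cloud(im):
    v,u=np.mgrid[:400,:640];uv=np.c_[u.ravel(),v.ravel()]
    return pt(im,uv).reshape(400,640,3)
E
python3 - <<'E'
from h import *
a=snap('scene','scene');b=snap('side','side')
print(wfc(a).round(3),wfc(b).round(3),r.finger_overhang,r.current_ee_rot(),r.current_t())
E
```

```text
[[ 0.805  0.339 -0.487  1.258]
 [ 0.593 -0.447  0.67  -1.001]
 [ 0.01  -0.828 -0.561  0.885]
 [ 0.     0.     0.     1.   ]] [[-0.659 -0.565  0.497  0.017]
 [-0.752  0.489 -0.442  0.454]
 [ 0.007 -0.665 -0.747  0.929]
 [ 0.     0.     0.     1.   ]] 0.022 [ 9.90437231e-01  1.37963193e-01 -4.17652103e-05 -4.96016523e-04] 0.1
```

View pics/scene.png

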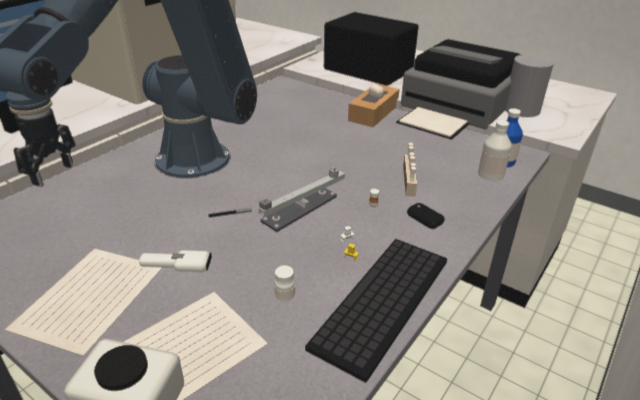

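View pics/side.png

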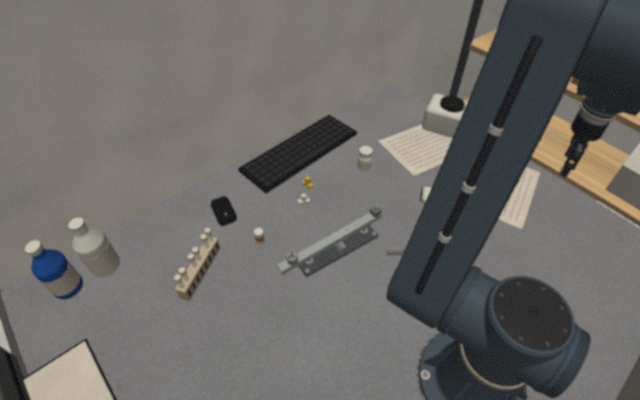

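Scene: boom from carrier (265,205) to hub (335,174) on the stand (300,208); white clip at (347,234), yellow look-alike at (351,251); jar at (285,283), vial at (374,197). Could be taken for the clip: white (347,234) or yellow (351,251). I choose the white one and check it in a wrist view.

```bash
python3 - <<'E'
from h import *
a=np.load('/tmp/scene.npy',allow_pickle=True).item();b=np.load('/tmp/side.npy',allow_pickle=True).item()
print('scene',pt(a,[(265,205),(335,174),(347,232),(351,251),(285,283),(374,197),(305,203)]).round(3))
print('side',pt(b,[(376,213),(290,261),(304,199),(308,184),(340,245)]).round(3))
w=optics.get_image('wrist');print(w['mount'].round(3),w['fx'])
E
```

```text
scene [[ 0.471 -0.155  0.087]
 [ 0.513  0.117  0.069]
 [ 0.678 -0.062  0.033]
 [ 0.726 -0.115  0.027]
 [ 0.685 -0.332  0.055]
 [ 0.65   0.123  0.037]
 [ 0.508 -0.026  0.038]]
side [[ 0.449 -0.135  0.089]
 [ 0.489  0.14   0.075]
 [ 0.663 -0.049  0.031]
 [ 0.711 -0.105  0.022]
 [ 0.459 -0.01   0.039]]
[[ 0.001 -0.966 -0.258  0.065]
 [ 1.     0.001  0.001 -0.   ]
 [-0.001 -0.258  0.966 -0.121]
 [ 0.     0.     0.     1.   ]] 307.8130598712407
```

```bash
python3 - <<'E'
from h import *
r.move_to([0.55,-0.02,0.33],[1,0,0,0])
im=snap('wrist','w1'); print(r.current_t(), r.current_contact_force())
cv2.imwrite('pics/w1b.png',cv2.resize(im['pixels'][:,:,::-1],(800,500),interpolation=cv2.INTER_CUBIC))
E
```

```text
2.525 [-0.90976376  0.31914683  1.20014471]
```

View pics/w1.png

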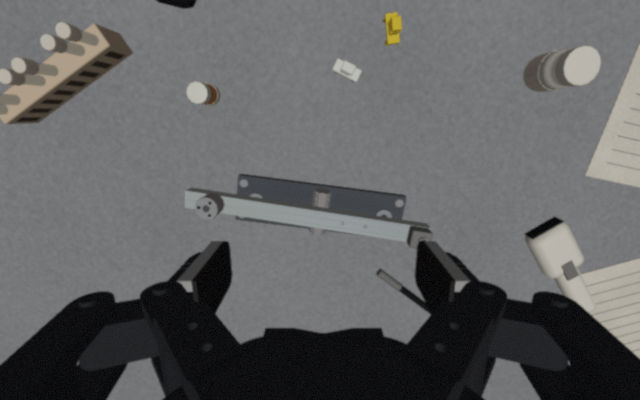

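```bash
python3 - <<'E'
from h import *
im=np.load('/tmp/w1.npy',allow_pickle=True).item()
C=cloud(im);z=C[...,2];p=im['pixels']
m=np.zeros((400,640),bool);m[165:245,170:435]=1
g=im['depth']>0
def rect(mask,n):
    P=C[mask][:,:2].astype(np.float32);rc=cv2.minAreaRect(P);print(n,len(P),np.round(rc[0],4),np.round(rc[1],4),round(rc[2],2),C[mask][:,2].mean().round(4))
for lo,hi,n in[(.006,.018,'base'),(.032,.044,'bar'),(.05,.075,'plate'),(.079,.1,'tops')]:
    mm=m&g&(z>lo)&(z<hi);mm=cv2.morphologyEx(mm.astype(np.uint8),cv2.MORPH_OPEN,np.ones((3,3)))>0
    rect(mm,n)
    if n=='plate':
        P=C[mm];q=P-P.mean(0);print(np.linalg.svd(q,full_matrices=False)[2].round(4),P.mean(0))
for u,v in[(318,200),(322,192),(322,198),(326,204),(316,231)]: print(u,v,C[v,u].round(4))
m2=np.zeros_like(m);m2[50:90,320:375]=1
rect(m2&(z>.008)&g,'clip'); rect(m2&(z>.034)&g,'tab'); rect(m2&(z>.01)&(z<.026)&g,'bridge')
print(z[m2].max())
c1=cv2.resize(p[45:95,310:400,::-1],(800,444),interpolation=cv2.INTER_CUBIC)[:,:,:]
c2=cv2.resize(p[165:245,170:440,::-1],(800,237),interpolation=cv2.INTER_CUBIC)
cv2.imwrite('pics/c1.png',np.vstack([c1[:360],c2]))
E
```

```text
base 3501 [ 0.4795 -0.0157] [0.2491 0.07  ] 82.48 0.0126
bar 322 [ 0.479  -0.0166] [0.021  0.0623] 83.12 0.0395
plate 4196 [0.4821 0.0029] [0.3295 0.0272] 81.67 0.0621
[[-0.136  -0.9896  0.0462]
 [-0.9775  0.1416  0.156 ]
 [ 0.161   0.0239  0.9867]] [ 0.48312817 -0.00167045  0.06213296]
tops 390 [ 0.4794 -0.0146] [0.2852 0.022 ] 82.48 0.0881
318 200 [ 0.4997 -0.0137  0.0428]
322 192 [ 0.5097 -0.0192  0.0376]
322 198 [ 0.5017 -0.0192  0.0396]
326 204 [ 0.4933 -0.0248  0.0407]
316 231 [ 0.4529 -0.0106  0.0399]
clip 366 [ 0.6709 -0.0515] [0.0346 0.0157] 63.97 0.0284
tab 140 [ 0.671  -0.0511] [0.0165 0.0122] 64.14 0.0419
bridge 212 [ 0.6709 -0.0515] [0.0346 0.0157] 63.97 0.0195
0.4511974823646333
```

View pics/c1.png

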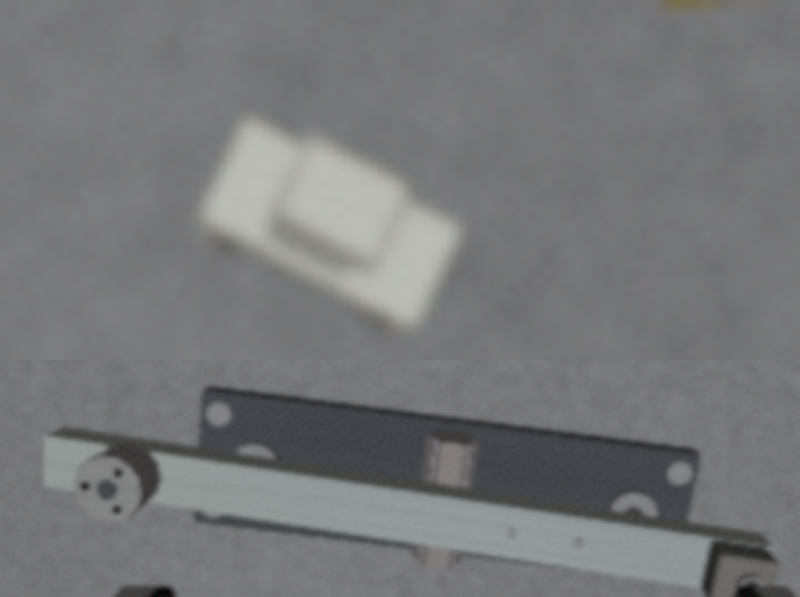

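The crop shows the white clip upright (tab at about (347,70), long axis 64° in world). The boom sits on the edge with the hub at (208,207) down, and the cross bar shows at (322,200) and (316,231).

Next I straddle the hub with the fingers and make the first push.

```bash
cat >> h.py <<'E'
from scipy.spatial.transform import Rotation as R
K0=np.array([.4793,-.0160]);A=np.radians(82.5);U=np.array([np.cos(A),np.sin(A)]);V=np.array([-U[1],U[0]])
def quat(psi): return (R.from_euler('z',psi)*R.from_euler('x',np.pi)).as_quat()
QU=quat(A-np.pi/2)   # jaws close along the boom
def W(s,t,z): return [*(K0+s*U+t*V),z]
def sts(im):
    C=cloud(im)[im['depth']>0];d=C[:,:2]-K0
    return d@U,d@V,C[:,2]
def tilt(im):
    s,t,z=sts(im);m=(abs(t)<.008)&(s>-.05)&(s<.05)&(z>.052)&(z<.075)
    for _ in range(3):
        k=np.polyfit(s[m],z[m],1);m&=abs(z-np.polyval(k,s))<.003
    return k[0],k[1],m.sum()
def hub(im,lo=.072):
    s,t,z=sts(im);m=(abs(t)<.03)&(s>.03)&(s<.19)&(z>lo)&(z<.1)
    return (s[m].min()+s[m].max())/2,np.median(t[m]),np.median(z[m]),m.sum(),s[m].min(),s[m].max()
E
python3 - <<'E'
from h import *
im=np.load('/tmp/w1.npy',allow_pickle=True).item()
print(tilt(im),hub(im))
h=hub(im)[0]
r.set_gripper(0.5,20)
r.move_to(W(h,0,.18),QU)
im=snap('wrist','w2');print(tilt(im),hub(im),r.current_t())
E
```

```text
(np.float64(-0.06155312440262585), np.float64(0.06377497394725375), np.int64(848)) (np.float64(0.14498359717130477), np.float64(-0.002133499827563964), np.float64(0.07881307779958446), np.int64(451), np.float64(0.13018113065788384), np.float64(0.1597860636847257))
(np.float64(-0.06161234072218208), np.float64(0.06386922743633953), np.int64(2408)) (np.float64(0.1451458665146832), np.float64(-0.001901417376678529), np.float64(0.07897853018821252), np.int64(1190), np.float64(0.13019205559650876), np.float64(0.16009967743285763)) 3.9417
```

View pics/w2.png

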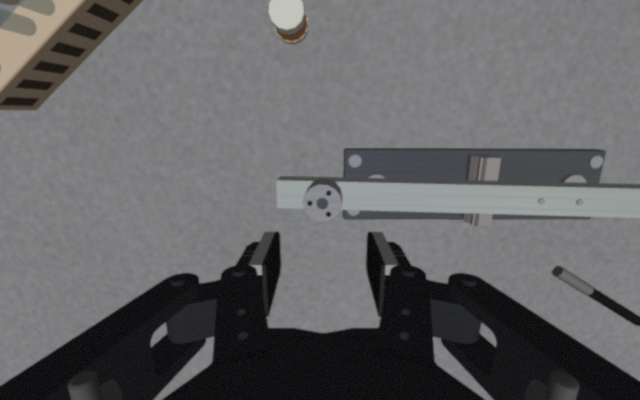

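The hub at (323,201) sits centred between the pads (275–372 px), over the boom. The tilt reading of -0.0616 is clean. Now the stepped push.

```bash
python3 - <<'E'
from h import *
h=.145
r.move_linear(W(h,0,.090),vel=.12)
s=h-.035; r.move_linear(W(s,0,.090),vel=.05)
im=snap('wrist');hb=hub(im,.074);print(s,hb,tilt(im),r.current_contact_force().round(2) if hasattr(r.current_contact_force(),'round') else r.current_contact_force(),r.current_t())
for i in range(14):
    s-=.003; r.move_linear(W(s,0,.090),vel=.03)
    r.move_linear(W(s+.003,0,.090),vel=.03); r.sleep(.15)
    im=snap('wrist'); k=tilt(im);print(round(s,4),np.round(k[:2],4),np.round(hub(im,.076),4)[[0,2,4,5]],round(r.current_t(),2))
    if k[0]>-.05: break
E
```

```text
0.10999999999999999 (np.float64(0.10997755462928874), np.float64(-0.005351088707950803), np.float64(0.08123926567111928), np.int64(5267), np.float64(0.07499041869275067), np.float64(0.1449646905658268)) (np.float64(-0.060011110814482814), np.float64(0.06379956269691932), np.int64(5569)) [-0.55  0.4  -1.45] 5.7417
0.107 [-0.0602  0.0638] [0.1103 0.0814 0.0752 0.1453] 6.44
0.104 [-0.0601  0.0638] [0.1072 0.0817 0.0723 0.1421] 7.24
0.101 [-0.0599  0.0638] [0.1042 0.0818 0.0693 0.1391] 8.04
0.098 [-0.0604  0.0638] [0.1011 0.082  0.0661 0.1362] 8.84
0.095 [-0.0601  0.0638] [0.0983 0.0822 0.0634 0.1332] 9.64
0.092 [-0.0602  0.0638] [0.0952 0.0824 0.0603 0.13  ] 10.44
0.089 [-0.0598  0.0637] [0.0923 0.0825 0.0574 0.1272] 11.24
0.086 [-0.0596  0.0637] [0.0892 0.0826 0.0543 0.1242] 12.04
0.083 [0.0058 0.0636] [0.0861 0.0882 0.0512 0.1211] 12.84
```

```bash
python3 - <<'E'
from h import *
for i in range(3):
    r.sleep(.3);im=snap('wrist');print(np.round(tilt(im),4))
C=cloud(im);s,t,z=sts(im);m=(im['depth']>0).ravel()
m=(s>.05)&(s<.13)&(abs(t)<.016)&(z>.078)&(z<.12)
for a in np.arange(.05,.125,.003):
    q=m&(s>=a)&(s<a+.003);print(round(a,3),q.sum(),z[q].min().round(4) if q.any() else '',np.median(z[q]).round(4) if q.any() else '')
print(r.current_t(),r.current_tool_pos())
E
```

```text
[-1.760e-02  6.360e-02  5.294e+03]
[-1.260e-02  6.360e-02  5.294e+03]
[-1.190e-02  6.370e-02  5.284e+03]
0.05 142 0.0785 0.0985
0.053 253 0.0781 0.0968
0.056 202 0.0785 0.1151
0.059 378 0.0781 0.1047
0.062 916 0.0782 0.1029
0.065 224 0.0788 0.1002
0.068 0  
0.071 20 0.0785 0.0867
0.074 249 0.0781 0.0866
0.077 346 0.0783 0.0866
0.08 384 0.0782 0.0866
0.083 447 0.0783 0.0868
0.086 465 0.078 0.0867
0.089 435 0.0783 0.0867
0.092 405 0.0781 0.0864
0.095 363 0.0782 0.0865
0.098 278 0.0782 0.0865
0.101 66 0.0788 0.0863
0.104 0  
0.107 1136 0.078 0.1012
0.11 379 0.0781 0.1047
0.113 217 0.078 0.1148
0.116 250 0.0785 0.0979
0.119 174 0.0791 0.0979
0.122 102 0.1101 0.1167
13.8917 [0.49051601 0.06925949 0.08998367]
```

```bash
python3 - <<'E'
from h import *
r.move_linear(W(.086,0,.097),vel=.06)
for i in range(5):
    im=snap('wrist');print(np.round(tilt(im),4),r.current_t());r.sleep(.25)
E
```

```text
[-1.370e-02  6.360e-02  4.898e+03] 14.2083
[-1.260e-02  6.360e-02  4.954e+03] 14.5083
[-1.250e-02  6.360e-02  4.948e+03] 14.8083
[-1.290e-02  6.360e-02  4.923e+03] 15.1083
[-1.270e-02  6.360e-02  4.942e+03] 15.4083
```

```bash
python3 - <<'E'
from h import *
s=.083
for i in range(3):
    s-=.001
    r.move_linear(W(s+.001,0,.096),vel=.03);r.move_linear(W(s,0,.096),vel=.02);r.move_linear(W(s+.003,0,.096),vel=.03)
    r.sleep(.6);a=tilt(snap('wrist'));r.sleep(.3);b=tilt(snap('wrist'));print(s,np.round(a[:2],4),np.round(b[:2],4),r.current_t())
    if b[0]>-.004: break
E
```

```text
0.082 [-0.0128  0.0636] [-0.0124  0.0636] 17.4167
0.081 [-0.007   0.0636] [-0.0072  0.0636] 19.1667
0.08 [0.0018 0.0636] [0.001  0.0636] 20.9167
```

Level (0.001). I retreat, measure the knife bar from above, then look at the clip from above.

```bash
python3 - <<'E'
from h import *
r.move_linear(W(.083,0,.15),vel=.15)
r.move_to(W(0,0.01,.22),QU)
r.sleep(.2);im=snap('wrist','w3');print(np.round(tilt(im),4))
s,t,z=sts(im)
for lo,hi in [(.016,.04),(-.04,-.016)]:
    m=(t>lo)&(t<hi)&(abs(s)<.03)&(z>.034)&(z<.044);print('bar',m.sum(),np.percentile(s[m],[0,2,50,98,100]).round(4),np.percentile(t[m],[1,99]).round(4),z[m].mean())
m=(abs(t)<.02)&(abs(s)<.05)&(z>.0615)&(z<.066);print('plate t',np.percentile(t[m],[1,99]))
P=np.array([s[m&(s>-.05)],t[m]]).T.astype(np.float32);print(cv2.minAreaRect(P))
m=(abs(t)<.05)&(abs(s)<.14)&(z>.009)&(z<.016);print('base',cv2.minAreaRect(np.array([s[m],t[m]]).T.astype(np.float32)))
# clip
r.set_gripper(.5)
r.move_to([.671,-.0515,.16],quat(np.radians(-26)))
r.sleep(.1);im=snap('wrist','w4')
C=cloud(im);g=(im['depth']>0)&(abs(C[...,0]-.671)<.03)&(abs(C[...,1]+.0515)<.03)
for lo,hi in[(.038,.05),(.013,.024)]:
    P=C[g&(C[...,2]>lo)&(C[...,2]<hi)];print(len(P),cv2.minAreaRect(P[:,:2].astype(np.float32)),np.median(P[:,2]))
print(r.current_t(),r.current_q())
for psi in(-97.5,82.5): print(psi,r.inverse_kinematics(W(0,0,.093),quat(np.radians(psi))))
E
```

```text
[1.500e-03 6.350e-02 1.856e+03]
bar 236 [-0.0095 -0.0094 -0.0002  0.009   0.009 ] [0.0186 0.0315] 0.04029184777684052
bar 304 [-0.0099 -0.0089 -0.0001  0.0087  0.0098] [-0.0305 -0.0161] 0.040447482901000094
plate t [-0.01166437  0.0123717 ]
((2.4225562810897827e-05, 0.0007164552807807922), (0.024619437754154205, 0.10008393973112106), 89.33673095703125)
base ((0.000355742871761322, 0.0006607323884963989), (0.24934253096580505, 0.07035599648952484), 0.0688820332288742)
300 ((0.6709127426147461, -0.05222563445568085), (0.01647380366921425, 0.011681202799081802), 64.67281341552734) 0.042318016378322956
456 ((0.6708091497421265, -0.052194248884916306), (0.03560883179306984, 0.016170239076018333), 65.73058319091797) 0.01942320822366178
23.4167 [-1.45515167e-01  6.65443815e-01  1.38446003e+00  5.56335449e-07
  1.09059927e+00  1.87836903e+00]
-97.5 None
82.5 [-1.30484678e-01  4.70425423e-01  1.95579218e+00 -4.44089210e-16
  7.15375051e-01  4.15016002e-04]
```

View pics/w3.png

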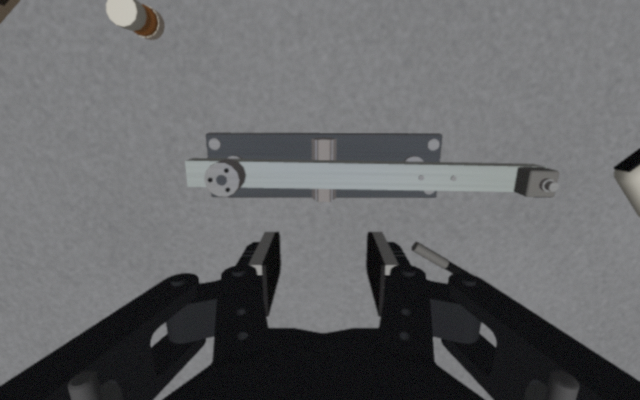

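View pics/w4.png

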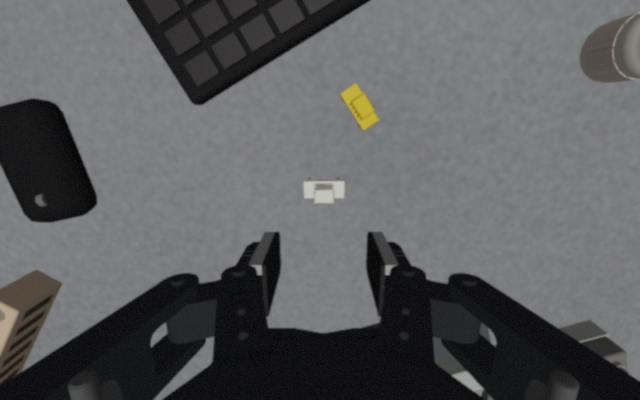

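w3 shows the arm level: hub (222,180), carrier (538,182), bar at (323,150)/(323,196). w4 shows the white clip (323,190) centred between the pads and the yellow one at (360,107).

Now grasp, with a fingertip height check first.

```bash
python3 - <<'E'
from h import *
im=np.load('/tmp/w4.npy',allow_pickle=True).item()
C=cloud(im);T=R.from_quat(im['tq']).as_matrix();L=(C-im['tp'])@T
m=(im['depth']>0)&(abs(L[...,0])<.012)&(abs(L[...,1])<.045)&(L[...,2]<.06)
print('tip ahead at .5:',np.percentile(L[m][:,2],[95,99,100]),'inner y',abs(L[m][:,1]).min())
ps=np.radians(-25);q=quat(ps);c=[.6709,-.0522]
r.move_linear([*c,.10],rot=q,vel=.2)
r.move_linear([*c,.0435],vel=.06)
print(r.current_contact_force())
r.set_gripper(0.0,30)
print(r.current_opening(),r.current_finger_force(),r.current_contact_force(),r.current_tool_pos())
r.move_linear([*c,.16],vel=.12)
print(r.current_contact_force(),r.current_opening(),r.current_t())
E
```

```text
tip ahead at .5: [0.00302992 0.01331774 0.02011147] inner y 2.5562941288076557e-05
[-0.21372894  0.44307269  0.93813745]
0.17790314811542854 33.863351941108704 [-1.01892813 -0.55077796  2.56103327] [ 0.67106912 -0.05228626  0.0438697 ]
[ 0.14578981  0.32572761 -0.97687496] 0.178718203876977 26.4333
```

```bash
python3 - <<'E'
from h import *
q=quat(np.radians(81.85))
r.move_to(W(0,.0007,.17),q)
r.move_linear(W(0,.0007,.135),vel=.1);r.sleep(.3)
im=snap('wrist','w5');print('tilt',np.round(tilt(im),4),r.current_t(),r.current_tool_pos())
C=cloud(im);T=R.from_quat(im['tq']).as_matrix();L=(C-im['tp'])@T
p=im['pixels'].astype(int)
m=(im['depth']>0)&(abs(L[...,0])<.03)&(abs(L[...,1])<.025)&(L[...,2]>.012)&(L[...,2]<.05)&(p.min(2)>110)
Q=L[m];print(len(Q))
for a in np.arange(.012,.05,.004):
    k=Q[(Q[:,2]>=a)&(Q[:,2]<a+.004)]
    if len(k)>3: print(round(a,3),len(k),k.min(0).round(4),k.max(0).round(4))
c=p[200:400,200:440].astype(np.uint8)[:,:,::-1];cv2.imwrite('pics/c5.png',cv2.resize(c,(720,600)))
E
```

```text
tilt [8.000e-04 6.360e-02 2.262e+03] 28.9083 [ 0.47875776 -0.01593324  0.13532243]
356
0.012 39 [ 0.0056 -0.0141  0.012 ] [0.0115 0.014  0.0147]
0.016 53 [ 0.0055 -0.0075  0.0163] [0.0109 0.0142 0.0197]
0.02 68 [ 0.0037 -0.0172  0.0225] [0.0077 0.0176 0.024 ]
0.024 166 [ 0.0033 -0.0175  0.024 ] [0.008  0.0178 0.0275]
0.028 9 [ 0.0069 -0.0086  0.0281] [0.0078 0.0139 0.031 ]
0.036 7 [ 0.0053 -0.0151  0.0386] [0.007  0.0154 0.04  ]
0.04 14 [ 0.0027 -0.016   0.0401] [0.0074 0.0156 0.0427]
```

View pics/w5.png

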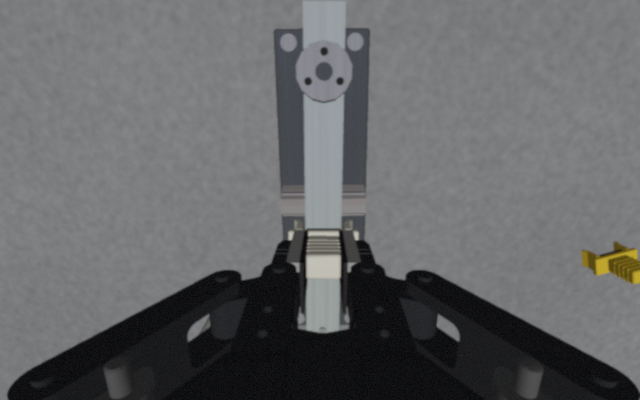

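The clip is gripped centred and square: the tab at (323,255) over the plate, bridge front at 8 mm, feet 43 mm ahead. The arm is still level. Pressing slowly with force monitoring.

```bash
python3 - <<'E'
from h import *
r.move_linear(W(0,.0007,.109),vel=.06);r.sleep(.2)
f0=np.mean([r.current_contact_force() for _ in range(3)],axis=0);print(f0)
z=.109
while z>.0905:
    z-=.0008 if z>.0945 else .0004
    r.move_linear(W(0,.0007,z),vel=.012)
    f=np.array(r.current_contact_force())-f0
    print(round(z,4),f.round(1),round(r.current_tool_pos()[2],4),round(r.current_t(),2))
    if f[2]>10 or (z<.094 and f[2]>6): break
im=snap('wrist');s,t,zz=sts(im);m=(abs(t)<.008)&(s>.02)&(s<.06)&(zz>.055)&(zz<.072);print(np.polyfit(s[m],zz[m],1))
E
```

```text
[ 0.53610414 -1.83013384  0.02424849]
0.1082 [-0.1  2.1  0.1] 0.1083 29.94
0.1074 [-0.8  1.2 -1. ] 0.1074 30.19
0.1066 [-0.1  1.6  0.5] 0.1066 30.44
0.1058 [-0.5  1.1  0. ] 0.1057 30.69
0.105 [ 0.2  1.1 -0.1] 0.1049 30.94
0.1042 [-0.1  1.2 -1.5] 0.1042 31.19
0.1034 [-0.3  1.5 -0.1] 0.1034 31.44
0.1026 [0.1 1.4 0.9] 0.1026 31.69
0.1018 [-0.7  1.9  1.3] 0.1019 31.94
0.101 [-0.1  1.   0.2] 0.1009 32.19
0.1002 [-0.3  1.7  0.5] 0.1001 32.44
0.0994 [-0.1  1.2  0.7] 0.0994 32.69
0.0986 [-0.   1.4  0.7] 0.0986 32.94
0.0978 [-0.7  1.7 -0.3] 0.0978 33.19
0.097 [-0.5  0.9 -0. ] 0.0969 33.44
0.0962 [ 0.1  1.2 -0.8] 0.0961 33.69
0.0954 [ 0.3  1.  -0.3] 0.0953 33.94
0.0946 [ 0.2  2.9 -0.4] 0.0945 34.19
0.0938 [-0.4  1.3 -0.2] 0.0938 34.44
0.0934 [-0.9  1.4  1.9] 0.0934 34.69
0.093 [-0.6  3.5  3.2] 0.093 34.94
0.0926 [-0.7  1.4  3.3] 0.0926 35.19
0.0922 [0.  2.6 4.4] 0.0922 35.44
0.0918 [0.2 1.7 4.2] 0.0918 35.69
0.0914 [-2.   2.2  7.3] 0.0916 35.94
[9.54169768e-05 6.32761613e-02]
```

```bash
python3 - <<'E'
from h import *
z=r.current_tool_pos()[2]
r.move_linear(W(0,.0007,.0935),vel=.02);print(r.current_contact_force())
r.set_gripper(.45);r.sleep(.2)
r.move_linear(W(0,.0007,.2),vel=.1)
r.sleep(1.0)
im=snap('wrist','w6');s,t,zz=sts(im)
def fit():
    m=(abs(t)<.008)&(((s>.02)&(s<.06))|((s<-.02)&(s>-.06)))&(zz>.052)&(zz<.075);return np.polyfit(s[m],zz[m],1),m.sum()
print(fit())
for lo,hi in[(.088,.1),(.068,.082)]:
    m=(abs(t)<.03)&(abs(s)<.02)&(zz>lo)&(zz<hi)
    if m.sum()>5: print(m.sum(),cv2.minAreaRect(np.c_[s[m],t[m]].astype(np.float32)),np.median(zz[m]))
print(r.current_t())
E
```

```text
[1.77429473 0.63554898 2.31715234]
(array([0.00342419, 0.06357026]), np.int64(1691))
325 ((-3.215670585632324e-05, 0.0004376377910375595), (0.016576535999774933, 0.0123416967689991), 89.63760375976562) 0.09211435854924768
511 ((4.6032480895519257e-05, 0.0003650933504104614), (0.03498213738203049, 0.016062002629041672), 89.3606948852539) 0.06949336480865992
39.0667
```

View pics/w6.png

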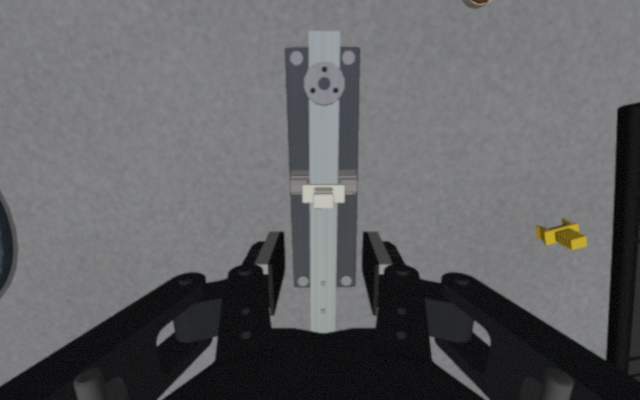

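The clip (323,193) is on the arm right above the bar and seated (centre about 80 mm high), and the arm is level. One stability check, then I hand in.

```bash
python3 - <<'E'
from h import *
r.sleep(1.0)
im=snap('wrist');s,t,zz=sts(im)
m=(abs(t)<.008)&(((s>.02)&(s<.06))|((s<-.02)&(s>-.06)))&(zz>.052)&(zz<.075);k=np.polyfit(s[m],zz[m],1);print(k)
if abs(k[0])<.008: print(r.hand_in())
E
```

```text
[0.00323703 0.06357231]
the job is handed in; nothing more can be done
None
```

I've handed the job in: the arm balances level on the knife edge (measured tilt 0.003 rad, steady over about a second), with the white clip pushed fully down right above the edge, at about 40 s.

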